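# Press-to-run grinder: open the drive gate, mesh the cup and hold it down

## Task

On the grinder base, pull the slide knob all the way out so that the gate uncovers the drive socket, and leave it out. Then pick up the grinding cup by its grip bar, set its winged stem into the socket, turn it until the wings mesh with the slots and push it fully home against the spring. Finish while still gripping the cup upright by its bar and pressing it down, since the grinder runs only while it is held; leave the other things on the counter where they are.

Things in the scene. Friction and masses are not known exactly. Their poses are not given: they have to be found in the camera images.
- base: grey plastic grinder base fixed to the counter, 150 (x) x 104 (y) x 76 mm high. Origin: centre of underside; -x points out of the front face with the knob. Well in its top, centre at x = +25 mm: funnel 58 mm across at z = 76, 44 mm at z = 68, then a 44 mm bore. A steel gate closes the bore at z = 60 to 63 mm; the slotted rotor lies below.
- gate (a joint): travel of gate and knob along the base's -x, m: 0 = pushed in (socket covered), 0.050 = all the way out (socket clear). A detent resists with up to about 4 N plus 1.5 N friction over the first half, then helps it out over the second half; it stays at either end.
- knob_grip (a point): centre of the pull knob on the base's front: dark steel disc 30 mm in diameter, 18 mm thick, axis along the base's x, on a 10 mm shaft; 50 mm above the counter, 38 mm out from the front face when pushed in. Can be pinched across its diameter (along the base's y) from above. Axes as the base's.
- socket (a point): centre of the drive socket on the well's vertical axis, level with the rotor's top (58 mm above the counter, 18 mm below the base's top). The rotor has a cross of two slots, 10.4 mm wide, along this point's x and y, 22 mm deep, running out to the bore; repeats every 90 degrees. A 13 mm spring pin stands in the middle, its top 10 mm below the rotor's top.
- drive (a joint): turn of the slotted rotor about the vertical, rad, anticlockwise from above; 0 = slots along the base's x and y. Stiff (0.25 N m friction): it stays where it is unless forced.
- switch (a joint): travel of the spring pin that runs the grinder, m: 0 = up, 0.010 = pressed down by a cup that is fully home. It pushes up with 5 N at 0 and 11 N at 0.010, enough to lift the cup again when it is let go.
- cup: grinding cup, 0.24 to 0.39 kg, standing on its stem. Origin: centre of the stem's foot, z up. Stem 38 mm long: cross of two wings (40 mm tip to tip, 7 thick) along x and y. Steel body 72 mm across, z = 38 to 93; on top a grip bar along x, 56 x 16 x 32 mm tall. Fully home, its underside rests on the base's top: origin 20 mm below socket; unmeshed, its foot rests level with socket.
- cup_grip (a point): point in the grip bar, 115 mm above the foot of the stem, on the cup's axis; axes as the cup's. Pinch the bar here along the cup's y (16 mm).
- canister: bystander: plain steel canister, 68 mm in diameter, 110 mm tall with a round knob on top, no stem and no bar. Origin: centre of its underside. It may stand in either of the two places left of the grinder, the cup in the other.
- mill: bystander: dark wooden pepper mill, 52 mm in diameter, 118 mm tall. Origin: centre of its underside.
- bowl: bystander: white ceramic bowl, 110 mm across, 50 mm high. Origin: centre of its underside.
- mug: bystander: white mug, 80 mm across, 90 mm high. Origin: centre of its underside.
- jar: bystander: glass jar with wooden cap, 80 mm across, 110 mm high. Origin: centre of its underside.
- spoon: bystander: wooden spoon lying on the counter. Origin on its underside.
- oil: bystander: green glass bottle, 60 mm across, 190 mm high. Origin: centre of its underside.
Mind the look-alikes: they are no part of the job. What is shaped like the cup but blue or red is not meant.

How it is judged:
By the outcome, as a careful person would: the job done as asked, in the order asked, and still so for the second after the job is handed in, while the arm keeps its last pose, push and grip.
It also fails if it takes over 56 s, if anything falls off the work surface, if the arm or the gripper's body presses on something with over 40 N, if the wrist force passes 120 N, or if a joint passes its speed limit or range.

## Robot

A 7-joint arm with a two-finger parallel gripper is mounted at the origin on the work surface. World frame = base frame: x ahead of the robot, y to its left, z up, the work surface at z = 0. Lengths are in mm, angles in rad, forces in N, time in s.
With the tool pointing down it reaches from about 425 to 1025 mm from the base axis. Payload 9.4 kg.
Tool frame: the origin (TCP) lies midway between the tips of the shut fingers; the grasp point (between the pads) lies 19 mm behind it (ctrl.tcp_to_grasp is the z of the grasp point in the tool frame, in mm); z points along the fingers, y is the line along which they close (so a half turn about z gives the same grasp; the last joint's range is limited). The gripper opens to 93 mm and grips with 3 to 60 N. Pads are 15 mm wide; open, the fingers measure 128 mm over their backs; the gripper's body (75 mm by 188 mm) begins 65 mm behind the grasp point.
Start: joints at [1.256, 0.599, -0.003, 1.599, 0.002, 0.943, -0.08], TCP at [170.774, -704.599, 218.618] pointing down, gripper open.
Joint ranges: [-2.57, 2.57], [-0.35, 1.97], [-1.29, 1.29], [0.11, 2.56], [-1.05, 4.19], [0.11, 1.86], [-2.63, 2.63]. Speed limits (rad/s): [2.22, 2.22, 3.01, 3.01, 3.14, 3.14, 3.14].

## Interface

Orientations are given as a rotation vector (axis times angle).
In Python, from cell import ctrl gives the robot as it stands.
- The arm moves only by the tool step_arm, never from a script. Its argument "deltas" is one flat list of numbers, 6 for each row, row after row: the shift along the world's x, y, z in units of 25 mm (1.0 is 25 mm), then the turn, a rotation vector about the world's x, y, z in units of 6 degrees (1.0 is 6 degrees). In form: [dx, dy, dz, ax, ay, az, dx, dy, dz, ax, ay, az, ...]. A call has exactly 10 rows; each row shifts and turns the commanded pose from where the row before left it; what a row does not reach is not made up. A row lasts 1/10 s, in which the tool goes at most 50 mm and 8.59 degrees, less where a joint would pass 70% of its speed; a pose out of reach is approached as far as the arm can. A call is refused whole if a number of a shift passes 1 or a number of a turn 1, either way. A call with a gripper value outside its range is refused whole. "fingers" is the opening, from 0 (shut) to 1 (fully open), set as the call begins (left out, the last holds). The fingers move at their own pace and stop on an object; "newtons" is the grip in N (left out, the last holds). Time passes only in rows, so rows that do not move let the fingers close, or fill a call up. It gives the time, the measured TCP pose, the force, the opening and the grip force at its end, in the units of the state.
- ctrl.get_state(): the state, without advancing time (a new reading comes with each control period).
- ctrl.snapshot(name): name is "scene" or "side" or "wrist"; returns (picture, depth): 480x640x3 uint8, red, green, blue; 480x640 float32, mm along the optical axis (not along the pixel's ray), 0 where there is no reading.
- ctrl.camera_model(name): a dict with "fov_y" (degrees; the focal length in pixels is half the picture's height over the tangent of half this angle, whatever the lens; pixels are square), "cx", "cy" (the principal point, pixels), "R" (3x3) and "t" (3): a world point X has camera coordinates R X + t; the wrist camera has in their place "T_tool_cam" (4x4, takes a point from camera to tool coordinates, whose origin is the TCP and whose axes are the flange's). Camera axes: x right, y down, z forward; pixel columns grow to the right and rows downward; lengths in mm; the calibration is good to about 2 mm. A picture is of the moment at which its call begins: read the wrist's pose just before it. camera_model takes no time and is no camera call.
- ctrl.finish_job(): hands the job in; it is judged then, once.
Trained networks look in the newest picture that a camera, given by its name, has taken for a name from the list of things; names that differ only in an ending like _2 or _b are one class to them, and where a whole thing is asked for, a point or a joint stands for the part that bears it (a point fixed in the world has none). Each returns a list of dicts, best first, with "conf" (0 to 1); they miss things now and then, are a little off and sometimes report something else, mostly with a low value. They report only what shows in the picture. A call takes as long as a camera call. They do not tell look-alikes from the thing itself.
- ctrl.boxes_of(thing, camera): "location" ([x, y, z] in mm, in the coordinates of the camera as it stood for that picture, good to about 4 mm: the middle of the surface that is visible of it).
- ctrl.landmark_of(thing, camera): "location" ([x, y, z] in mm, in the coordinates of the camera as it stood for that picture, good to about 4 mm: a listed point, or the origin of a listed thing).
The state is a dict: "t": time; "q": joint angles; "qvel": joint speeds; "joint_efforts": joint torques, N m; "position": TCP position; "tool_rot": TCP orientation; "wrist_force": force on the tool from outside, world axes, zero at the start; "moment": the same for the moment, N m; "width": opening from 0.0 (shut) to 1.0 (fully open); "grasp_force": force on a finger pad.
Only numpy, scipy, OpenCV 4.12 (cv2) and the standard library are available. Lean on these libraries where they do the work, as an engineer would, in place of code of your own. Each camera call takes 0.05 s, during which the arm holds its last target. There are 200 camera calls.

## Working session

There is one attempt and no reset: what is moved stays moved. The work goes in short steps, Python scripts to look and compute and a tool call to move; the robot and the scene stay as the last step left them, time stands still between calls to the robot, and variables do not carry over. Pictures are saved under pics/ and viewed, at most 10 in all, crops included, and the job is handed in when it is done.

Besides the shell and the picture viewer there is one more tool, called after "Emit:" by a JSON object that holds its "method" and its "body", one argument or row to a line. step_arm: Moves the arm, as the interface text tells. Its arguments: {"type":"object","properties":{"deltas":{"type":"array","items":{"type":"number"}},"fingers":{"type":"number"},"newtons":{"type":"number"}},"required":["deltas"]}

```bash
mkdir -p pics
cat > h.py <<'E'
import numpy as np, cv2
from scipy.spatial.transform import Rotation as Ro
from cell import ctrl
def toworld(cam,p,st=None):
    m=ctrl.camera_model(cam); p=np.asarray(p,float)
    if cam=='wrist':
        T=np.array(m['T_tool_cam']); p=p@T[:3,:3].T+T[:3,3]
        return p@Ro.from_rotvec(st['tool_rot']).as_matrix().T+np.array(st['position'])
    return (p-np.array(m['t']))@np.array(m['R'])
def cloud(cam,d,st=None):
    m=ctrl.camera_model(cam); f=240/np.tan(np.radians(m['fov_y']/2))
    v,u=np.mgrid[:480,:640]
    P=np.stack([(u-m['cx'])/f*d,(v-m['cy'])/f*d,d],-1)
    return toworld(cam,P.reshape(-1,3),st).reshape(480,640,3)
def proj(cam,X):
    m=ctrl.camera_model(cam); f=240/np.tan(np.radians(m['fov_y']/2))
    c=np.array(m['R'])@X+np.array(m['t']); return c[:2]/c[2]*f+[m['cx'],m['cy']]
E
python3 - <<'E'
from h import *
st=ctrl.get_state(); print(st)
for c in ['scene','side']:
    im,d=ctrl.snapshot(c); cv2.imwrite(f'pics/{c}0.png',im[:,:,::-1]); np.save(f'{c}0.npy',d)
    for n in ['knob_grip','socket','cup_grip','cup','base','canister']:
        for r in ctrl.landmark_of(n,c)[:3]: 
            w=toworld(c,r['location']); print(c,n,round(r['conf'],2),w.round(0),proj(c,w).round())
E
```

```text
{'t': 0.0, 'q': array([ 1.2562957 ,  0.60011572, -0.00257146,  1.60015311,  0.0018509 ,
        0.94289071, -0.07980257]), 'qvel': array([-0.00021223, -0.00026103, -0.00046614, -0.00144127,  0.00013861,
        0.0004174 ,  0.00103426]), 'joint_efforts': array([-1.61179731e-03, -7.65068793e+01,  1.49665095e+00, -2.52355957e+01,
       -5.24004176e-02,  1.70733500e-02,  1.42889417e-04]), 'position': array([ 170.65204965, -704.11353128,  217.75807731]), 'tool_rot': array([-3.11787729e+00, -3.72646172e-01,  5.52683615e-04]), 'wrist_force': array([0.4532944 , 0.11700803, 0.75693246]), 'moment': array([-0.08587987, -0.02844877,  0.01855538]), 'grasp_force': 0.0, 'width': 1.0010296293828842}
scene knob_grip 0.69 [ 518. -147.   47.] [262. 261.]
scene cup_grip 0.97 [540. 349. 114.] [457. 202.]
scene cup_grip 0.97 [430. 261. 111.] [404. 190.]
scene cup_grip 0.83 [398. 367. 115.] [434. 177.]
scene cup 0.96 [426. 265.  -5.] [402. 227.]
scene cup 0.86 [543. 344.  -3.] [451. 243.]
scene cup 0.69 [392. 368.  -3.] [429. 214.]
scene base 0.58 [ 628. -137.   -3.] [282. 305.]
scene canister 0.59 [470. 131.  -4.] [363. 245.]
side knob_grip 0.62 [ 518. -143.   50.] [360. 222.]
side knob_grip 0.29 [650. 447.   0.] [259. 430.]
side cup_grip 0.89 [433. 262. 117.] [380. 328.]
side cup_grip 0.84 [397. 365. 110.] [395. 375.]
side cup_grip 0.7 [540. 345. 118.] [321. 356.]
side cup 0.96 [543. 343.  -1.] [321. 391.]
side cup 0.96 [429. 258.   4.] [380. 362.]
side cup 0.86 [396. 365.   1.] [392. 408.]
side base 0.93 [ 632. -145.   -2.] [317. 233.]
side canister 0.63 [470. 135.  -4.] [367. 319.]
side canister 0.41 [650. 449.  -2.] [258. 431.]
side canister 0.25 [689. 205.   1.] [267. 332.]
```

View pics/scene0.png

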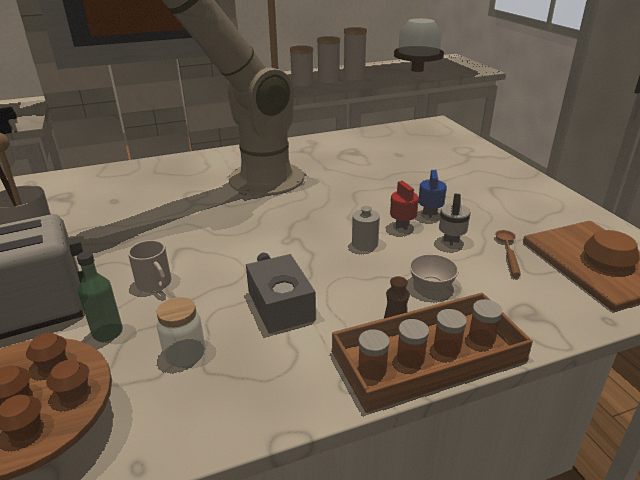

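View pics/side0.png

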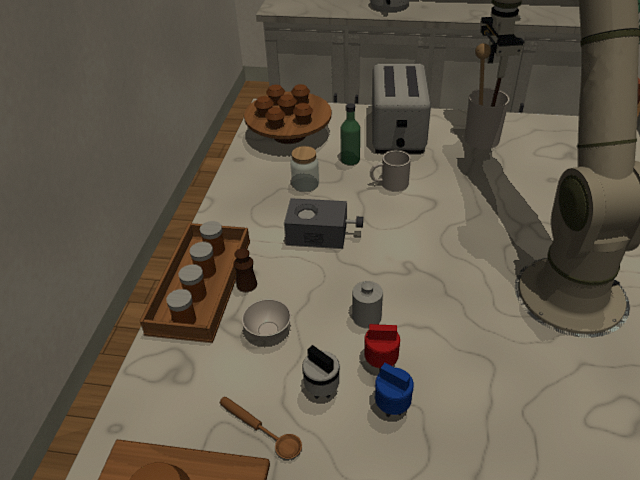

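The scene view shows the steel cup with its dark bar at (455,215), and the red (404,205) and blue (432,190) look-alikes beside it. The base is at (282,290) with its knob at (263,258). In the side view the cup is at (321,370) and the knob at (358,222).

Run:
```python
from h import *
for c in ['scene','side']:
    d=np.load(f'{c}0.npy'); P=cloud(c,d); P=P[d>0]
    def sel(c0,r,z0,z1): return P[(np.hypot(*(P[:,:2]-c0).T)<r)&(P[:,2]>z0)&(P[:,2]<z1)]
    Q=sel([630,-141],110,70,84); print(c,'base top',len(Q),np.median(Q[:,2]),cv2.minAreaRect(Q[:,:2].astype(np.float32)))
    Q=sel([518,-145],26,34,75);print('knob',len(Q),Q.mean(0),Q.min(0),Q.max(0))
    Q=sel([541,346],40,102,140); print('bar',len(Q),Q[:,2].max(),cv2.minAreaRect(Q[:,:2].astype(np.float32)))
    Q=sel([541,346],40,118,140); print('bartop',len(Q),Q[:,2].max(),cv2.minAreaRect(Q[:,:2].astype(np.float32)))
    Q=sel([541,346],45,88,97); print('bodytop',len(Q),cv2.minEnclosingCircle(Q[:,:2].astype(np.float32)))
st=ctrl.get_state()
print(Ro.from_rotvec(st['tool_rot']).as_matrix().round(3), ctrl.camera_model('wrist')['T_tool_cam'], ctrl.tcp_to_grasp)
```

```text
scene base top 1973 75.18140199703821 ((630.1414184570312, -139.74615478515625), (160.20713806152344, 105.62310791015625), 1.7366846799850464)
knob 82 [ 520.40694782 -145.64331827   59.79481316] [ 506.49181009 -158.40687399   48.60867705] [ 531.29151228 -129.72619126   66.37840162]
bar 132 128.0367130693371 ((543.1207275390625, 344.0557861328125), (15.64146900177002, 58.490047454833984), 57.055973052978516)
bartop 86 128.0367130693371 ((542.8592529296875, 344.7581481933594), (14.734859466552734, 57.27424621582031), 57.20494842529297)
bodytop 282 ((542.9840087890625, 347.9638366699219), 39.722679138183594)
side base top 1385 74.94496067165628 ((633.0458984375, -138.61151123046875), (151.60800170898438, 119.56574249267578), 1.8264182806015015)
knob 101 [ 522.97366952 -136.57151334   54.90105045] [ 510.09352257 -150.96788027   39.39397943] [ 542.77859017 -126.12044577   65.76837451]
bar 366 128.59475070395104 ((541.71240234375, 346.6598205566406), (18.745773315429688, 58.252872467041016), 55.8581428527832)
bartop 237 128.59475070395104 ((541.7487182617188, 346.4335021972656), (18.119186401367188, 57.39833450317383), 56.061668395996094)
bodytop 539 ((540.997802734375, 347.531982421875), 37.079383850097656)
[[ 0.972  0.236 -0.   ]
 [ 0.236 -0.972 -0.   ]
 [-0.     0.    -1.   ]] [[-7.71213276e-04 -9.68556640e-01 -2.48791963e-01  6.93158409e+01]
 [ 9.99999437e-01 -5.65542227e-04 -8.98152657e-04 -7.97142477e-01]
 [ 7.29209359e-04 -2.48792516e-01  9.68556530e-01 -1.66565573e+02]
 [ 0.00000000e+00  0.00000000e+00  0.00000000e+00  1.00000000e+00]] -18.8
```

Run:
```python
from h import *
P=np.concatenate([cloud(c,d)[d>0] for c in ['scene','side'] for d in [np.load(f'{c}0.npy')]])
P=P[(P[:,2]>20)&(P[:,2]<600)]
def corr(a,b,w=100):
    a,b=np.array(a,float),np.array(b,float);L=np.linalg.norm(b-a);u=(b-a)/L
    s=(P[:,:2]-a)@u; t=(P[:,:2]-a)@[-u[1],u[0]]
    print([ (int(k),int(P[(s>k)&(s<=k+60)&(abs(t)<w)][:,2].max(initial=0))) for k in np.arange(0,L,60)])
corr([171,-704],[518,-145]); corr([171,-704],[450,-560]);corr([450,-560],[518,-145]); corr([518,-145],[542,346])
```

```text
[(0, 441), (60, 348), (120, 0), (180, 178), (240, 176), (300, 0), (360, 94), (420, 91), (480, 0), (540, 0), (600, 79)]
[(0, 441), (60, 343), (120, 156), (180, 186), (240, 187), (300, 187)]
[(0, 184), (60, 124), (120, 94), (180, 94), (240, 0), (300, 0), (360, 80), (420, 81)]
[(0, 81), (60, 78), (120, 0), (180, 80), (240, 112), (300, 88), (360, 129), (420, 127), (480, 128)]
```

Emit:
{"method": "step_arm", "body": {
  "deltas": [0.2,0.3,0.6,0,0,-0.1,0.58,0.93,0.6,0,0,-0.1,0.58,0.93,0.4,0,0,-0.1,0.58,0.93,0,0,0,-0.1,0.58,0.93,0,0,0,-0.1,0.58,0.93,0,0,0,-0.1,0.58,0.93,0,0,0,-0.1,0.58,0.93,0,0,0,-0.1,0.58,0.93,0,0,0,-0.1,0.58,0.93,0,0,0,-0.1],
  "fingers": 0.7,
  "newtons": 30
}}

```text
t: 1.7
position: [307.2, -486.5, 259.9]
tool_rot: [3.134, 0.208, 0.001]
wrist_force: [0.7, -0.2, 0.4]
width: 0.702
grasp_force: 0.0
```

Emit:
{"method": "step_arm", "body": {
  "deltas": [0.58,0.93,0,0,0,-0.1,0.58,0.93,0,0,0,-0.1,0.58,0.93,0,0,0,-0.1,0.58,0.93,0,0,0,-0.1,0.58,0.93,0,0,0,-0.1,0.58,0.93,-0.3,0,0,-0.1,0.58,0.93,-0.5,0,0,-0.1,0.58,0.93,-0.5,0,0,-0.1,0.58,0.93,-0.5,0,0,-0.1,0.4,0.6,-0.4,0,0,-0.1]
}}

```text
t: 2.7
position: [448.0, -261.3, 204.2]
tool_rot: [-3.141, -0.046, -0.002]
wrist_force: [-0.4, -0.3, -0.3]
width: 0.698
grasp_force: 0.0
```

Emit:
{"method": "step_arm", "body": {
  "deltas": [0.4,0.7,0,0,0,0,0.4,0.8,0,0,0,0,0.4,0.8,0,0,0,0,0.4,0.8,0,0,0,0,0.4,0.8,0,0,0,0,0.4,0.5,0,0,0,0,0.4,0.3,0,0,0,0,0,0,0,0,0,0,0,0,0,0,0,0,0,0,0,0,0,0]
}}

```text
t: 3.7
position: [516.1, -147.1, 203.6]
tool_rot: [3.141, 0.042, -0.001]
wrist_force: [0.8, -0.6, -0.4]
width: 0.7
grasp_force: 0.0
```

Run:
```python
from h import *
st=ctrl.get_state(); im,d=ctrl.snapshot('wrist'); cv2.imwrite('pics/w1.png',im[:,:,::-1]); np.save('w1.npy',d)
print(st['position'],st['tool_rot'])
for n in ['knob_grip','socket','base']:
    for r in ctrl.landmark_of(n,'wrist')[:2]: print(n,r['conf'],toworld('wrist',r['location'],st).round(1))
P=cloud('wrist',d,st)[d>0]
Q=P[(np.hypot(*(P[:,:2]-[518,-145]).T)<28)&(P[:,2]>40)&(P[:,2]<75)];print('knob',len(Q),Q.min(0),Q.max(0),cv2.minAreaRect(Q[:,:2].astype(np.float32)))
Q=P[(np.hypot(*(P[:,:2]-[630,-141]).T)<110)&(P[:,2]>70)&(P[:,2]<84)]; print('base',len(Q),np.median(Q[:,2]),cv2.minAreaRect(Q[:,:2].astype(np.float32)))
```

```text
[ 516.12625643 -147.13265111  203.55357873] [ 3.14096220e+00  4.22166418e-02 -1.05592577e-03]
knob_grip 0.91 [ 520.1 -142.6   55.2]
base 0.6 [ 634.3 -138.7   -2.8]
knob 1240 [ 508.81593442 -158.88410681   40.22685428] [ 545.54690219 -129.8249987    66.82670217] ((527.1060791015625, -143.9913330078125), (36.58409118652344, 28.737058639526367), 1.8408719301223755)
base 23520 76.40378718497004 ((614.424560546875, -141.14785766601562), (117.4574966430664, 104.38703918457031), 1.9514697790145874)
```

View pics/w1.png

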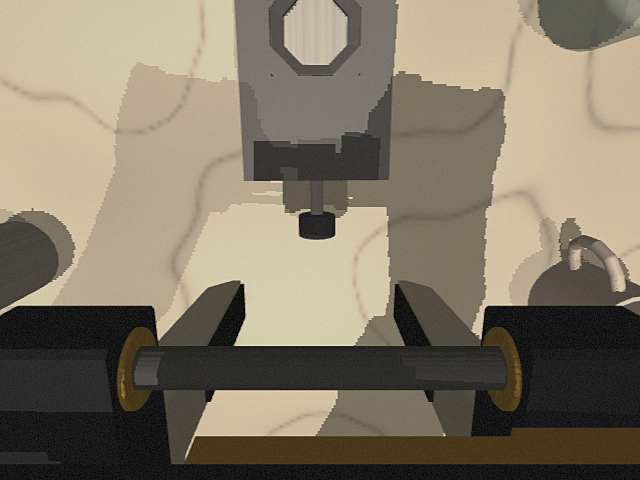

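The wrist view shows the pull knob at (317,225), with its shaft running to the front face. The gate (bright steel) closes the well at (315,30). I'll descend onto the knob.

Emit:
{"method": "step_arm", "body": {
  "deltas": [0.05,0.1,-0.7,0,0,0,0,0,-0.8,0,0,0,0,0,-0.8,0,0,0,0,0,-0.8,0,0,0,0,0,-0.8,0,0,0,0,0,-0.8,0,0,0,0,0,-0.8,0,0,0,0,0,-0.8,0,0,0,0,0,-0.6,0,0,0,0,0,0,0,0,0]
}}

```text
t: 4.9
position: [517.0, -143.6, 29.5]
tool_rot: [-3.141, -0.044, 0.005]
wrist_force: [-0.2, -0.2, -0.2]
width: 0.701
grasp_force: 0.0
```

Emit:
{"method": "step_arm", "body": {
  "deltas": [0,0,0,0,0,0,0,0,0,0,0,0,0,0,0,0,0,0,0,0,0,0,0,0,0,0,0,0,0,0,0,0,0,0,0,0,0,0,0,0,0,0,0,0,0,0,0,0,0,0,0,0,0,0,0,0,0,0,0,0],
  "fingers": 0,
  "newtons": 35
}}

```text
t: 5.9
position: [518.3, -145.1, 31.6]
tool_rot: [3.14, 0.043, 0.002]
wrist_force: [-1.2, -4.8, 3.0]
width: 0.317
grasp_force: 35.0
```

Emit:
{"method": "step_arm", "body": {
  "deltas": [-0.2,-0.01,0,0,0,0,-0.2,-0.01,0,0,0,0,-0.2,-0.01,0,0,0,0,-0.2,-0.01,0,0,0,0,-0.2,-0.01,0,0,0,0,-0.2,-0.01,0,0,0,0,-0.2,0,0,0,0,0,-0.2,0,0,0,0,0,-0.2,0,0,0,0,0,-0.2,0,0,0,0,0]
}}

```text
t: 6.9
position: [468.2, -146.8, 31.6]
tool_rot: [3.14, 0.042, 0.002]
wrist_force: [7.0, -7.6, -0.9]
width: 0.316
grasp_force: 35.0
```

Emit:
{"method": "step_arm", "body": {
  "deltas": [-0.05,0,0,0,0,0,-0.05,0,0,0,0,0,0,0,0,0,0,0,0,0,0,0,0,0,0,0,0,0,0,0,0,0,0,0,0,0,0,0,0,0,0,0,0,0,0,0,0,0,0,0,0,0,0,0,0,0,0,0,0,0]
}}

```text
t: 7.9
position: [468.4, -146.8, 31.7]
tool_rot: [3.139, 0.042, 0.009]
wrist_force: [5.7, -7.8, -2.0]
width: 0.313
grasp_force: 35.0
```

Emit:
{"method": "step_arm", "body": {
  "deltas": [0,0,0,0,0,0,0,0,0,0,0,0,0,0,0,0,0,0,0,0,0,0,0,0,0,0,0,0,0,0,0,0,0.4,0,0,0,0,0,0.7,0,0,0,0,0,0.9,0,0,0,0,0,0.9,0,0,0,0,0,0.9,0,0,0],
  "fingers": 0.75
}}

```text
t: 8.9
position: [465.2, -145.1, 127.7]
tool_rot: [3.141, 0.044, -0.0]
wrist_force: [-0.3, 0.4, -0.6]
width: 0.752
grasp_force: 0.0
```

Emit:
{"method": "step_arm", "body": {
  "deltas": [0.4,0,0.9,0,0,0,0.8,0,0.9,0,0,0,0.9,0,0.9,0,0,0,0.9,0,0.5,0,0,0,0.9,0.1,0,0,0,0,0.9,0.1,0,0,0,0,0.7,0.1,0,0,0,0,0.4,0,0,0,0,0,0,0,0,0,0,0,0,0,0,0,0,0]
}}

```text
t: 9.9
position: [612.0, -137.8, 206.1]
tool_rot: [3.141, 0.044, -0.002]
wrist_force: [-0.2, 1.2, -1.0]
width: 0.75
grasp_force: 0.0
```

Run:
```python
from h import *
st=ctrl.get_state(); im,d=ctrl.snapshot('wrist'); np.save('w2.npy',d)
print(st['position'],st['tool_rot'])
P=cloud('wrist',d,st); 
m=(np.hypot(P[...,0]-655.7,P[...,1]+139.7)<32)&(d>0)
v,u=np.where(m); print(u.min(),u.max(),v.min(),v.max())
c=im[max(0,v.min()-10):v.max()+10,max(0,u.min()-10):u.max()+100]
s=600/max(c.shape[0],c.shape[1]); cv2.imwrite('pics/w2.png',cv2.resize(c[:,:,::-1],None,fx=s,fy=s)); cv2.imwrite('pics/w2f.png',im[:,:,::-1])
Z=P[m][:,2]; print(np.histogram(Z,[-10,20,30,36,44,50,55,60,65,70,75,80]))
Q=P[(np.hypot(P[...,0]-630,P[...,1]+141)<110)&(P[...,2]>70)&(P[...,2]<84)&(d>0)]; print('base',len(Q),np.median(Q[:,2]),cv2.minAreaRect(Q[:,:2].astype(np.float32)))
for n in ['socket','knob_grip','base']:
    for r in ctrl.landmark_of(n,'wrist')[:2]: print(n,r['conf'],toworld('wrist',r['location'],st).round(1))
```

```text
[ 612.04717598 -137.8331463   206.1398482 ] [ 3.14120530e+00  4.41166744e-02 -1.57166174e-03]
162 538 129 479
(array([   0,  211,  309,  969,  338,  125,  844,  101,  438, 1573, 1347]), array([-10,  20,  30,  36,  44,  50,  55,  60,  65,  70,  75,  80]))
base 25325 76.44777330001168 ((630.6271362304688, -140.47500610351562), (150.61915588378906, 104.4632568359375), 1.9250314235687256)
socket 0.7 [ 654.2 -136.9   56.7]
knob_grip 0.68 [ 469.8 -145.    56.8]
```

View pics/w2.png

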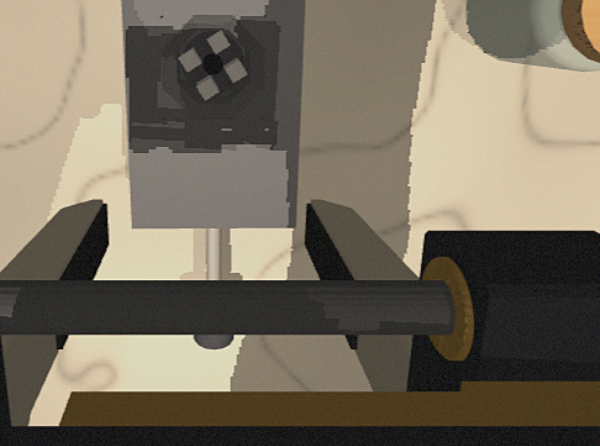

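The gate is open. The cropped wrist view shows the rotor at (212,63), with its four bright quadrants turned relative to the base. Next I'll compute the rotor angle.

Run:
```python
from h import *
st=dict(position=[612.05,-137.83,206.14],tool_rot=[3.1412,0.0441,-0.0016]); d=np.load('w2.npy'); P=cloud('wrist',d,st)
im=cv2.imread('pics/w2f.png').max(2)
for c in ([655.6,-139.7],[654.6,-139.7],[655.6,-138.7]):
  X=P[...,0]-c[0];Y=P[...,1]-c[1];r=np.hypot(X,Y);
  for m in ((d>0)&(r<21)&(r>8)&(P[...,2]>54)&(P[...,2]<62),(d>0)&(r<21)&(r>8)&(P[...,2]>54)&(P[...,2]<62)&(im>100),(d>0)&(r<21)&(r>6)&(P[...,2]<50)):
    z=np.exp(4j*np.arctan2(Y[m],X[m])); s=z.mean(); print(m.sum(),'ang',np.degrees(np.angle(s))/4,abs(s),'mean',X[m].mean().round(1),Y[m].mean().round(1))
m=(d>0)&(r<22)&(P[...,2]>54)&(P[...,2]<62)
print(cv2.minEnclosingCircle(P[m][:,:2].astype(np.float32)))
# rectified top view
R=np.zeros((240,240),np.uint8)
T=np.array([[c*1.0] for c in [0]])
m=ctrl.camera_model('wrist'); f=240/np.tan(np.radians(m['fov_y']/2)); Tc=np.array(m['T_tool_cam']); Rt=Ro.from_rotvec(st['tool_rot']).as_matrix()
yy,xx=np.mgrid[:240,:240]; W=np.stack([655.6+(xx-120)/4,-139.7-(yy-120)/4,np.full(xx.shape,58.)],-1)
C=((W-st['position'])@Rt-Tc[:3,3])@Tc[:3,:3]
full=cv2.imread('pics/w2f.png')
o=cv2.remap(full,(C[...,0]/C[...,2]*f+m['cx']).astype(np.float32),(C[...,1]/C[...,2]*f+m['cy']).astype(np.float32),1)
cv2.imwrite('pics/rect.png',cv2.resize(o,(480,480)))
```

```text
771 ang -11.39427677821414 0.6890988227366821 mean 0.4 0.0
714 ang -11.458905899144785 0.7110480416479273 mean 0.4 0.3
1161 ang 33.57326541390188 0.42095580900721746 mean 1.2 0.1
771 ang -11.085952358205903 0.6552690751468673 mean 0.9 0.0
703 ang -11.435969899743675 0.6833194818867309 mean 1.3 0.2
1135 ang 32.983019255587756 0.4265827024426903 mean 1.1 0.1
764 ang -11.417299414865477 0.6695139531813753 mean 0.4 -0.7
710 ang -11.508036013483235 0.7013965491791104 mean 0.4 -0.6
1148 ang 33.32631202061181 0.40011890586893184 mean 1.3 0.1
((655.488525390625, -138.75035095214844), 21.89923858642578)
```

View pics/rect.png

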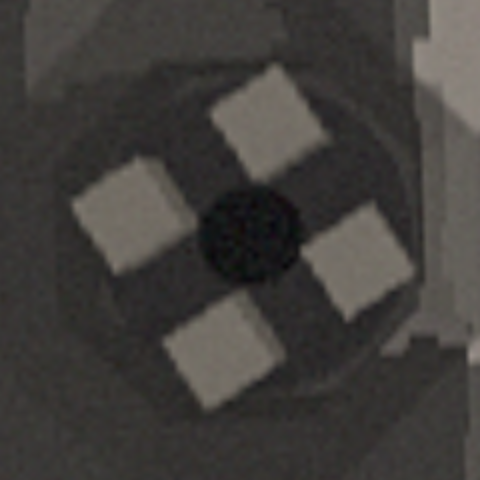

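Slots lie at 33.5° (mod 90) and the socket is at about (656,-139.5). Moving on to the cup.

Emit:
{"method": "step_arm", "body": {
  "deltas": [-0.2,0.5,0.2,0,0,-0.3,-0.2,1,0.2,0,0,-0.3,-0.2,1,0.2,0,0,-0.3,-0.2,1,0.2,0,0,-0.3,-0.2,1,0.2,0,0,-0.3,-0.2,1,0.2,0,0,-0.3,-0.2,1,0,0,0,-0.3,-0.2,1,0,0,0,-0.3,-0.2,1,0,0,0,-0.3,-0.2,1,0,0,0,-0.3]
}}

```text
t: 11.1
position: [562.4, 100.6, 236.4]
tool_rot: [-3.109, 0.45, -0.0]
wrist_force: [-0.5, 0.2, -0.2]
width: 0.751
grasp_force: 0.0
```

Emit:
{"method": "step_arm", "body": {
  "deltas": [-0.2,1,0,0,0,-0.3,-0.2,1,0,0,0,-0.3,-0.2,1,0,0,0,-0.3,-0.2,1,0,0,0,-0.3,-0.2,1,0,0,0,-0.3,-0.2,1,0,0,0,-0.3,-0.2,1,0,0,0,-0.3,-0.2,1,0,0,0,-0.3,-0.2,0.7,0,0,0,-0.3,0,0,0,0,0,-0.1]
}}

```text
t: 12.1
position: [516.4, 320.5, 235.9]
tool_rot: [-3.012, 0.891, 0.001]
wrist_force: [0.4, 0.2, -0.4]
width: 0.754
grasp_force: 0.0
```

Run:
```python
from h import *
import time
ctrl.snapshot('wrist');ctrl.snapshot('wrist')
st=ctrl.get_state(); im,d=ctrl.snapshot('wrist'); cv2.imwrite('pics/w3.png',im[:,:,::-1])
r=np.array(st['tool_rot']); print(st['position'],r,'yaw x',2*np.degrees(np.arctan2(r[1],r[0])),st['q'])
P=cloud('wrist',d,st)[d>0]
Q=P[(np.hypot(*(P[:,:2]-[541.5,346]).T)<40)]
for a,b in ((112,140),(120,140),(100,118),(88,97)):
    q=Q[(Q[:,2]>a)&(Q[:,2]<b)][:,:2].astype(np.float32)
    if len(q)>5: print(a,b,len(q),np.median(Q[(Q[:,2]>a)&(Q[:,2]<b)][:,2]),cv2.minAreaRect(q),cv2.minEnclosingCircle(q))
for r in ctrl.landmark_of('cup_grip','wrist')[:3]: print(r['conf'],toworld('wrist',r['location'],st).round(1))
```

```text
[517.61908054 317.09908406 236.01784296] [ 3.01046655e+00 -8.94785064e-01  3.66473191e-04] yaw x -33.10650073760943 [-0.850104    0.44967374  0.29813962  1.87383171 -0.17071649  0.84336867
 -2.61451448]
112 140 1913 125.35088186541756 ((540.3595581054688, 345.28009033203125), (16.45539665222168, 56.24662399291992), 56.54084396362305) ((540.342041015625, 345.3292236328125), 28.652639389038086)
120 140 1811 125.40324327512921 ((540.3157348632812, 345.3258056640625), (16.427289962768555, 56.12321090698242), 56.54084777832031) ((540.342041015625, 345.3292236328125), 28.652639389038086)
100 118 219 109.67382706228777 ((538.4390258789062, 337.9049072265625), (13.71631908416748, 55.94668197631836), 71.51590728759766) ((540.541015625, 344.19268798828125), 27.9743709564209)
88 97 4563 93.41462193710558 ((541.1988525390625, 344.47857666015625), (72.5902099609375, 69.66474151611328), 48.7895622253418) ((540.3174438476562, 345.2746276855469), 36.511817932128906)
0.92 [424.9 262.9 115.2]
0.84 [544.  347.6 114.5]
0.74 [396.3 365.6 115.5]
```

View pics/w3.png

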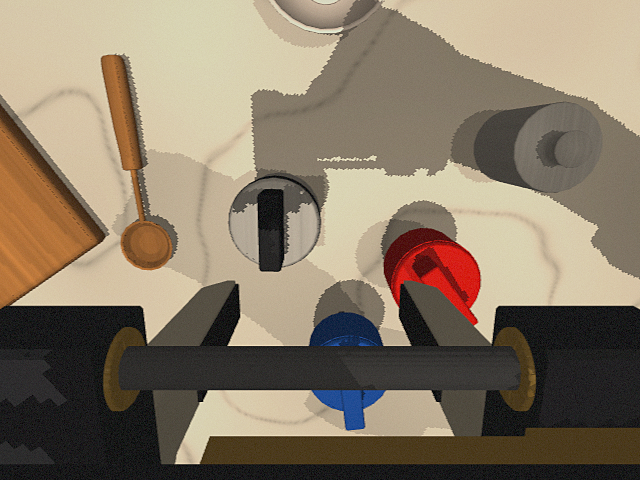

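The wrist view shows the steel cup with its dark bar at (270,228), separate from red (435,270) and blue (350,370). Joint 7 is near its limit, so I'll make the half turn, which gives the same grasp, while moving over the cup.

Emit:
{"method": "step_arm", "body": {
  "deltas": [0,0,0,0,0,1,0,0,0,0,0,1,0,0,0,0,0,1,0,0,0,0,0,1,0,0,0,0,0,1,0,0,0,0,0,1,0,0,0,0,0,1,0,0,0,0,0,1,0,0,0,0,0,1,0,0,0,0,0,1]
}}

```text
t: 13.3
position: [518.9, 315.4, 236.4]
tool_rot: [3.055, 0.732, 0.001]
wrist_force: [-0.3, 0.1, -0.7]
width: 0.749
grasp_force: 0.0
```

Emit:
{"method": "step_arm", "body": {
  "deltas": [0.09,0.11,0,0,0,1,0.09,0.11,0,0,0,1,0.09,0.11,0,0,0,1,0.09,0.11,0,0,0,1,0.09,0.11,0,0,0,1,0.09,0.11,0,0,0,1,0.09,0.11,0,0,0,1,0.09,0.11,0,0,0,1,0.09,0.11,0,0,0,1,0.09,0.11,0,0,0,1]
}}

```text
t: 14.3
position: [541.6, 342.9, 236.5]
tool_rot: [2.28, 2.161, 0.001]
wrist_force: [0.2, 0.6, -0.3]
width: 0.752
grasp_force: 0.0
```

Emit:
{"method": "step_arm", "body": {
  "deltas": [0,0,0,0,0,1,0,0,0,0,0,1,0,0,-0.3,0,0,1,0,0,-0.3,0,0,1,0,0,-0.3,0,0,1,0,0,-0.3,0,0,1,0,0,-0.3,0,0,1,0,0,-0.3,0,0,1,0,0,-0.3,0,0,1,0,0,0,0,0,1]
}}

```text
t: 15.3
position: [541.3, 342.4, 183.0]
tool_rot: [0.894, 3.012, -0.001]
wrist_force: [0.7, -0.4, -0.1]
width: 0.75
grasp_force: 0.0
```

Run:
```python
from h import *
ctrl.snapshot('wrist')
st=ctrl.get_state(); r=np.array(st['tool_rot']); print(st['position'],r,'yaw x',2*np.degrees(np.arctan2(r[1],r[0])),st['q'])
```

```text
[541.53113217 342.43522546 183.3474539 ] [ 8.85037545e-01  3.01397464e+00 -1.20231533e-03] yaw x 147.27081115748123 [-0.30217974  0.58650058 -0.53482737  1.81138932  0.3860803   0.84941489
 -0.02338959]
```

Emit:
{"method": "step_arm", "body": {
  "deltas": [-0.04,0.12,-0.4,0,0,-0.1,0,0,-0.4,0,0,0,0,0,-0.4,0,0,0,0,0,-0.4,0,0,0,0,0,-0.4,0,0,0,0,0,-0.4,0,0,0,0,0,-0.4,0,0,0,0,0,-0.4,0,0,0,0,0,-0.2,0,0,0,0,0,0,0,0,0]
}}

```text
t: 16.35
position: [539.2, 347.7, 97.7]
tool_rot: [-0.912, -3.005, 0.002]
wrist_force: [0.1, 0.1, 0.3]
width: 0.75
grasp_force: 0.0
```

Emit:
{"method": "step_arm", "body": {
  "deltas": [0,0,0,0,0,0,0,0,0,0,0,0,0,0,0,0,0,0,0,0,0,0,0,0,0,0,0,0,0,0,0,0,0,0,0,0,0,0,0,0,0,0,0,0,0,0,0,0,0,0,0,0,0,0,0,0,0,0,0,0],
  "fingers": 0,
  "newtons": 50
}}

```text
t: 17.35
position: [539.5, 347.8, 98.5]
tool_rot: [-0.913, -3.006, 0.0]
wrist_force: [0.2, 0.1, -0.3]
width: 0.168
grasp_force: 50.0
```

Emit:
{"method": "step_arm", "body": {
  "deltas": [0,0,0.3,0,0,0,0,0,0.6,0,0,0,0,0,0.9,0,0,0,0,0,0.9,0,0,0,0,0,0.9,0,0,0,0,-0.2,0.9,0,0,0,0.1,-0.5,0.7,0,0,-0.1,0.2,-0.8,0,0,0,-0.2,0.25,-1,0,0,0,-0.2,0.25,-1,0,0,0,-0.2]
}}

```text
t: 18.35
position: [559.7, 258.6, 229.5]
tool_rot: [1.024, 2.969, -0.0]
wrist_force: [0.1, -0.6, -3.0]
width: 0.167
grasp_force: 50.0
```

Emit:
{"method": "step_arm", "body": {
  "deltas": [0.25,-1,0,0,0,-0.2,0.25,-1,0,0,0,-0.2,0.25,-1,0,0,0,-0.2,0.25,-1,0,0,0,-0.2,0.25,-1,0,0,0,-0.2,0.25,-1,0,0,0,-0.2,0.25,-1,0,0,0,-0.2,0.25,-1,0,0,0,-0.2,0.25,-1,0,0,0,-0.2,0.25,-1,0,0,0,-0.2]
}}

```text
t: 19.35
position: [621.8, 8.4, 229.3]
tool_rot: [1.33, 2.846, -0.0]
wrist_force: [0.0, 0.4, -3.6]
width: 0.169
grasp_force: 50.0
```

Emit:
{"method": "step_arm", "body": {
  "deltas": [0.25,-1,0,0,0,-0.2,0.25,-1,0,0,0,-0.2,0.25,-1,0,0,0,-0.2,0.25,-1,0,0,0,-0.2,0.25,-1,0,0,0,-0.2,0.1,-0.7,0,0,0,-0.1,0,-0.3,0,0,0,0,0,0,0,0,0,0,0,0,0,0,0,0,0,0,0,0,0,0]
}}

```text
t: 20.35
position: [655.7, -137.8, 228.8]
tool_rot: [-1.486, -2.768, -0.001]
wrist_force: [-0.4, 0.9, -3.1]
width: 0.171
grasp_force: 50.0
```

Run:
```python
from h import *
st=ctrl.get_state(); r=np.array(st['tool_rot']); print(st['position'],'yaw x',2*np.degrees(np.arctan2(r[1],r[0])),st['wrist_force'],st['q'].round(2))
for c in ['scene','side']:
    im,d=ctrl.snapshot(c); cv2.imwrite(f'pics/{c}1.png',im[:,:,::-1])
    for n in ['cup','cup_grip','socket','knob_grip']:
        for q in ctrl.landmark_of(n,c)[:4]: 
            w=toworld(c,q['location'])
            if n!='cup' or w[1]<100: print(c,n,round(q['conf'],2),w.round(1))
    P=cloud(c,d)[d>0]; Q=P[(np.hypot(*(P[:,:2]-[655,-140]).T)<50)]
    t=st['position'][2]-97+0
    q=Q[(Q[:,2]>t+45)&(Q[:,2]<t+85)]; print('body',len(q),q.min(0),q.max(0))
    # circle fit
    A=np.c_[2*q[:,:2],np.ones(len(q))]; s=np.linalg.lstsq(A,(q[:,:2]**2).sum(1),rcond=None)[0]; print(s[:2],np.sqrt(s[2]+s[0]**2+s[1]**2))
    q=Q[(Q[:,2]>t+2)&(Q[:,2]<t+33)]; print('stem',len(q),q.min(0),q.max(0))
    q=Q[(Q[:,2]>t-20)&(Q[:,2]<t+33)]; print('foot z',q[:,2].min())
```

```text
[ 655.73018263 -137.84759078  228.76031203] yaw x -236.45045201152368 [-0.4174774   0.90177845 -3.0682969 ] [ 0.4   0.55 -0.43  1.7   0.27  0.94  0.45]
scene cup 0.57 [ 657.5 -141.8  127. ]
scene cup_grip 0.97 [429.3 266.3 112. ]
scene cup_grip 0.95 [ 659.8 -136.4  246.3]
scene cup_grip 0.83 [396.7 367.6 115.2]
scene cup_grip 0.31 [ 6.254e+02 -1.343e+02 -3.000e-01]
scene socket 0.38 [ 656.3 -138.6   57.9]
scene knob_grip 0.69 [ 467.1 -148.1   44.6]
body 649 [ 646.21202229 -174.7257935   176.79287912] [ 696.67302986 -103.31559143  216.747862  ]
[ 657.96582581 -138.59539435] 34.96877950774542
stem 131 [ 660.16920674 -157.10547034  133.90619247] [ 677.24803844 -124.96761861  157.11400423]
foot z 128.58399545510449
side cup 0.83 [ 661.  -140.1  129.3]
side cup_grip 0.97 [430.6 261.2 116.6]
side cup_grip 0.64 [ 658.1 -137.9  130.8]
side cup_grip 0.57 [ 659.1 -141.5  247. ]
side cup_grip 0.57 [395.7 366.2 113.3]
side socket 0.58 [ 656.8 -138.6   55.4]
side knob_grip 0.6 [ 465.8 -148.5   47.1]
body 369 [ 622.23576817 -148.00979401  177.10180271] [693.64431034 -98.32502665 216.70164177]
[ 658.37159247 -136.98269095] 33.65276976138831
stem 71 [ 641.18502398 -150.18032457  133.85012555] [ 675.13594749 -116.48979513  153.01365261]
foot z 129.72670858823207
```

Emit:
{"method": "step_arm", "body": {
  "deltas": [-0.07,-0.02,-0.5,0,0,0,0,0,-0.7,0,0,0,0,0,-0.5,0,0,0,0,0,-0.3,0,0,0,0,0,-0.1,0,0,0,0,0,-0.1,0,0,0,0,0,-0.1,0,0,0,0,0,-0.1,0,0,0,0,0,-0.1,0,0,0,0,0,-0.1,0,0,0]
}}

```text
t: 21.85
position: [654.1, -140.1, 163.7]
tool_rot: [1.489, 2.766, 0.0]
wrist_force: [0.4, 0.8, -3.8]
width: 0.17
grasp_force: 50.0
```

Emit:
{"method": "step_arm", "body": {
  "deltas": [0,0,-0.1,0,0,0,0,0,-0.1,0,0,0,0,0,-0.1,0,0,0,0,0,-0.1,0,0,0,0,0,-0.1,0,0,0,0,0,0,0,0,0,0,0,0,0,0,0,0,0,0,0,0,0,0,0,0,0,0,0,0,0,0,0,0,0]
}}

```text
t: 22.85
position: [654.1, -140.1, 151.2]
tool_rot: [1.489, 2.766, 0.0]
wrist_force: [-0.0, -0.5, -3.6]
width: 0.17
grasp_force: 50.0
```

Emit:
{"method": "step_arm", "body": {
  "deltas": [0,0,-0.1,0,0,0,0,0,-0.1,0,0,0,0,0,-0.1,0,0,0,0,0,-0.1,0,0,0,0,0,-0.1,0,0,0,0,0,0,0,0,0,0,0,0,0,0,0,0,0,0,0,0,0,0,0,0,0,0,0,0,0,0,0,0,0]
}}

```text
t: 23.85
position: [654.2, -140.1, 139.1]
tool_rot: [1.488, 2.766, 0.0]
wrist_force: [-1.9, -1.0, 6.5]
width: 0.169
grasp_force: 50.0
```

Emit:
{"method": "step_arm", "body": {
  "deltas": [0,0,-0.04,0,0,0,0,0,-0.04,0,0,0,0,0,-0.04,0,0,0,0,0,0,0,0,0,0,0,0,0,0,0,0,0,0,0,0,0,0,0,0,0,0,0,0,0,0,0,0,0,0,0,0,0,0,0,0,0,0,0,0,0]
}}

```text
t: 24.85
position: [654.3, -140.2, 136.6]
tool_rot: [1.488, 2.766, -0.0]
wrist_force: [-3.2, 0.6, 9.6]
width: 0.167
grasp_force: 50.0
```

Emit:
{"method": "step_arm", "body": {
  "deltas": [0,0,-0.04,0,0,0,0,0,-0.04,0,0,0,0,0,0,0,0,0,0,0,0,0,0,0,0,0,0,0,0,0,0,0,0,0,0,0,0,0,0,0,0,0,0,0,0,0,0,0,0,0,0,0,0,0,0,0,0,0,0,0]
}}

```text
t: 25.85
position: [654.3, -140.2, 136.5]
tool_rot: [1.488, 2.764, -0.001]
wrist_force: [-8.5, -0.4, 24.8]
width: 0.165
grasp_force: 50.0
```

Run:
```python
from h import *
st=ctrl.get_state(); print(st['position'],st['wrist_force'],st['grasp_force'],st['moment'])
for c in ['scene','side']:
    im,d=ctrl.snapshot(c); cv2.imwrite(f'pics/{c}2.png',im[:,:,::-1])
    for n in ['cup','cup_grip','knob_grip']:
        for q in ctrl.landmark_of(n,c)[:4]:
            w=toworld(c,q['location'])
            if w[1]<100: print(c,n,round(q['conf'],2),w.round(1))
im=cv2.imread('pics/side2.png')[130:310,220:460]; cv2.imwrite('pics/s2c.png',cv2.resize(im,None,fx=3,fy=3))
```

```text
[ 654.29556853 -140.20002874  136.45425633] [-8.49305642 -0.36748511 24.79665946] 50.007800459861755 [0.05517603 1.95375541 0.03278592]
scene cup 0.7 [ 657.1 -140.    34.2]
scene cup_grip 0.87 [ 656.8 -138.9  152.2]
scene knob_grip 0.58 [ 468.9 -149.1   46.3]
side cup 0.96 [ 659.3 -142.5   40.6]
side cup_grip 0.72 [ 656.9 -142.8  155.4]
side cup_grip 0.23 [ 466.9 -149.2   49.2]
side knob_grip 0.58 [ 468.3 -148.5   46.8]
```

View pics/s2c.png

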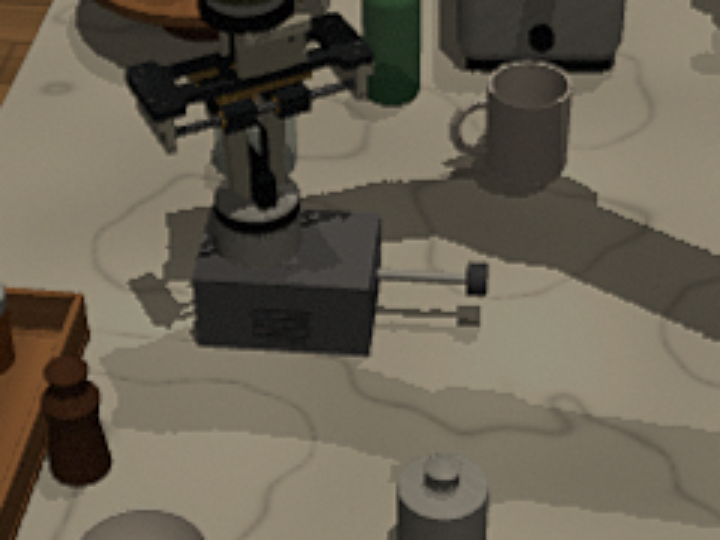

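The cup (258,225) sits flush on the base's top with its bar gripped, and the knob is still fully out at (477,278). Handing in.

```bash
python3 -c "
from cell import ctrl; print(ctrl.finish_job())"
```

```text
the job is handed in; nothing more can be done
None
```

The job is handed in: the knob is fully out, and the steel cup is meshed and fully home, still gripped upright by its bar and pressed down with about 25 N; handed in about 26 s into the 56 s limit.

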